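# Seat a bayonet sensor cartridge in the calibration dock and hold it

### The job

Take the orange-handled sensor cartridge out of the white stand, line its two lugs up with the two slots of the grey calibration dock, push it straight down to the bottom against the spring and twist it a quarter turn clockwise (seen from above) until it stops. The dock springs back when let go, so keep it pressed fully home and twisted: finish while still gripping and holding it there. Leave the blue-handled cartridge in its place and do not disturb the other things on the bench.

Things in the scene. Friction and masses are not known exactly. Their poses are not given: they have to be found in the camera images.
- cart_orange: Loose cartridge, about 120 g, orange grip bar. Origin: centre of its nose's underside, z up. Nose 28 mm diameter, z 0-19 mm; two steel lugs at z 0-8 mm, 8 mm wide, reaching 25 mm from the axis along own +y and -y; grey flange 54 mm diameter, z 19-25 mm. Starts upright in a well of the stand, underside 7 mm above the bench. A half turn about z makes no difference.
- orange_grip (a point): Middle of the orange grip bar, on the axis, 45 mm above the nose's underside. The bar is 18 mm thick along own x, 46 mm long along own y (in line with the lugs) and reaches from 25 mm (flange) to 59 mm above the underside; grip it across its thickness from above.
- cart_blue: The same cartridge with a blue grip bar, in the other well of the stand; it stays there.
- stand: White fixed stand, 60 (own x) by 150 (own y) by 24 mm high, origin at the centre of its underside. Two wells 17 mm deep, centred at own y = -37.5 and +37.5 mm, 32 mm along x by 55 mm along y, so lugs and grip bars point along the stand's y within a few degrees. Which cartridge is in which well varies.
- dock: Grey fixed calibration dock, 90x90 mm, 29 mm high, with two dark feet 110 mm long; origin at the centre of its underside, z up. Its round bore, 54 mm diameter, is partly covered by two steel ledges (z 24-29 mm, inner radius 20.5 mm) that leave two slots, 11 mm wide, along own +y and -y for the lugs; white marks show them.
- dock_mouth (a point): Centre of the bore at the dock's top face, 29 mm above the bench; axes as the dock's. With the cartridge fully home the nose's underside is 12 mm above the bench and the flange 2 mm above this face.
- press (a joint): How far the brass spring plate in the bore is pushed down, m: 0 up (its top 22 mm above the bench), 0.010 at the bottom stop (top at 12 mm). Pushes up with 5 N at first, 11 N at the bottom; let go, it rises (under a twisted cartridge by 4 mm, until the lugs meet the ledges). The lugs pass under the ledges, and can turn, only from 0.006 on.
- twist (a joint): How far the spring plate is turned clockwise seen from above, rad: 0 with its four dogs beside the slots, stop at 1.5 (about a quarter turn). The lugs drop between the dogs (10.2 mm apart), so plate and cartridge turn together, with some 0.1 rad of play. Return spring 0.015 N m at first, 0.06 N m at the stop; the free plate turns back.
- beaker: Clear beaker, 52 mm diameter, 62 mm high, standing between the stand and the dock; origin at the centre of its underside. Leave alone.
- tape_roll: Green roll of tape, 72 mm diameter, 19 mm high, at the left; leave alone.
- marker_1: Black-capped marker pen, 134x12x12 mm, lying at the right; leave alone.
Things that resemble listed ones, but are neither listed nor needed, are in the scene too. Leave any pink or yellow look-alike of the cart_blue alone.

How it is judged (in metres and radians):
On the way, in this order (a step that is already met when the one before it is completed fails the run):
1. the orange cartridge is lifted clear of the stand (height (world z) of cart_orange above 0.035 m and contact force between the fingers and cart_orange above 1 N), for 0.1 s.
2. it is pushed down through the slots against the spring (value of joint press above 0.005 m and horizontal distance between cart_orange and dock_mouth below 0.005 m and z of cart_orange in the frame of dock below 0.019 m), for 0.1 s.
At the end, for the whole second after the job is handed in: Orange cartridge upright in the dock, centred within 5 mm, plate at least 7.5 of 10 mm down, twisted clockwise at least 1.25 of 1.5 rad, at rest, still gripped (over 2 N); blue cartridge upright in its well (moved under 20 mm) (value of joint press above 0.0075 m and value of joint twist above 1.25 rad and z of cart_orange in the frame of dock below 0.0145 m and horizontal distance between cart_orange and dock_mouth below 0.005 m and angle between cart_orange's own z axis and vertical below 0.1 rad and angle between the x axis of cart_orange and the y axis of dock, either way round below 0.42 rad and contact force between the fingers and cart_orange above 2 N and linear speed of cart_orange below 0.02 m/s and distance of cart_blue from where it was at the start of the episode below 0.02 m and angle between cart_blue's own z axis and vertical below 0.15 rad); the arm keeps its last pose, push and grip.
It fails at once if the blue cartridge is taken out or shoved about (over 20 mm) (distance of cart_blue from where it was at the start of the episode above 0.02 m).
It fails at once if the beaker, tape roll or marker is moved over 30 mm (distance of any of beaker, tape_roll, marker_1 from where it was at the start of the episode above 0.03 m).
It also fails if it takes over 42 s, if anything falls off the work surface, if the arm or the gripper's body presses on something with over 40 N, if the wrist force passes 120 N, or if a joint passes its speed limit or range.

### The arm

A 6-joint arm with a two-finger parallel gripper is mounted at the origin on a cart in front of the work surface, level with it; the furniture and walls round the work are solid. World frame = base frame: x ahead of the robot, y to its left, z up, the work surface at z = 0. Lengths are in m, angles in degrees, forces in N, time in s.
With the tool pointing down it reaches from about 0.25 to 0.85 m from the base axis. Payload 12.5 kg.
Tool frame: the origin (TCP) lies at the very end of the fingers, on their centre line; the grasp point (between the pads) lies 19 mm behind it; z points along the fingers, y is the line along which they close (so a half turn about z gives the same grasp; the last joint's range is limited). The gripper opens to 93 mm and grips with 3 to 60 N. Pads are 15 mm wide; open, the fingers measure 128 mm over their backs; the gripper's body (75 mm by 188 mm) begins 65 mm behind the grasp point.
Start: joints at [-81.051, 20.094, 94.641, -0, 65.266, -4.847], TCP at [0.131, -0.534, 0.219] pointing down, gripper open.
Joint ranges: [-157.81, 157.81], [-45, 120.19], [0.68, 151.7], [-89.99, 269.99], [4.06, 180], [-164.3, 164.3]. Speed limits (degrees/s): [127.2, 127.2, 159.86, 180, 180, 180].

### API

Orientations are given as a 3x3 rotation matrix whose columns are the frame's x, y, z axes.
In Python, from rig import bot gives the robot as it stands. The module is installed in compiled form; this text tells all that it offers.
- The arm moves only by the tool move_arm, never from a script. Its argument "series" is a list that holds one entry, the list of rows, each a list of 5 numbers: the shift along the world's x, y, z in m, then the turn about the world's z in rad, then the closure, from 0 (fully open) to 1 (shut). In form: [[[x, y, z, turn, grip], ...]]. A call has 1 to 5 rows; each row is the pose to reach, as a shift and turn from the pose commanded when the call began; what a row does not reach only later rows make up. A row lasts 1/10 s, in which the tool goes at most 50 mm and 8.59 degrees, less where a joint would pass 70% of its speed; a pose out of reach is approached as far as the arm can. A call with a gripper value outside its range is refused whole. The fingers move at their own pace and stop on an object; the grip force is fixed at half the most. Time passes only in rows, so rows that repeat a pose let the fingers close. It gives the time, the measured TCP pose, the force, the opening and the grip force at its end, in the units of the state.
- bot.get_state(): the state, without advancing time (a new reading comes with each control period).
- bot.camera(name): name is "scene" or "top" or "wrist"; returns the picture (400x640x3 uint8, blue, green, red); there is no depth.
- bot.get_calibration(name): a dict with "camera_matrix" (3x3 intrinsics, pixels), "extrinsics" (4x4, takes a point from camera to world coordinates); the wrist camera has in their place "hand_eye" (4x4, takes a point from camera to tool coordinates, whose origin is the TCP and whose axes are the flange's). Camera axes: x right, y down, z forward; pixel columns grow to the right and rows downward; lengths in m; the calibration is good to about 2 mm. A picture is of the moment at which its call begins: read the wrist's pose just before it. get_calibration takes no time and is no camera call.
- bot.finish_job(): hands the job in; it is judged then, once.
Trained networks look in the newest picture that a camera, given by its name, has taken for a name from the list of things; names that differ only in an ending like _2 or _b are one class to them, and where a whole thing is asked for, a point or a joint stands for the part that bears it (a point fixed in the world has none). Each returns a list of dicts, best first, with "confidence" (0 to 1); they miss things now and then, are a little off and sometimes report something else, mostly with a low value. They report only what shows in the picture. A call takes as long as a camera call. They do not tell look-alikes from the thing itself.
- bot.search_frame(query, camera): "rect" ([left, top, right, bottom] in pixels, round what is visible of it).
The state is a dict: "clock": time; "joint_pos": joint angles; "dq": joint speeds; "joint_efforts": joint torques, N m; "tool_pos": TCP position; "tool_rot": TCP orientation; "force": force on the tool from outside, world axes, zero at the start; "ft_torque": the same for the moment, N m; "finger_gap": finger opening in m; "gripper_force": force on a finger pad.
Only numpy, scipy, OpenCV 4.12 (cv2) and the standard library are available. Lean on these libraries where they do the work, as an engineer would, in place of code of your own. Each camera call takes 0.05 s, during which the arm holds its last target. There are 200 camera calls.

## Working session

There is one attempt and no reset: what is moved stays moved. The work goes in short steps, Python scripts to look and compute and a tool call to move; the robot and the scene stay as the last step left them, time stands still between calls to the robot, and variables do not carry over. Pictures are saved under pics/ and viewed, at most 12 in all, crops included, and the job is handed in when it is done.

Besides the shell and the picture viewer there is one more tool, called after "Emit:" by a JSON object that holds its "method" and its "body", one argument or row to a line. move_arm: Moves the arm, as the interface text tells. Its arguments: {"type":"object","properties":{"series":{"type":"array"}},"required":["series"]}

```bash
mkdir -p pics; cat > h.py <<'E'
import numpy as np, cv2
from rig import bot
def cam(name):
    s=bot.get_state(); im=bot.camera(name); c=bot.get_calibration(name); K=np.array(c["camera_matrix"])
    if name=="wrist":
        T=np.eye(4);T[:3,:3]=s["tool_rot"];T[:3,3]=s["tool_pos"];E=T@np.array(c["hand_eye"])
    else: E=np.array(c["extrinsics"])
    return im,K,E
def p2w(K,E,uv,z):
    d=E[:3,:3]@np.linalg.solve(K,[uv[0],uv[1],1.]);o=E[:3,3]
    return o+d*(z-o[2])/d[2]
def w2p(K,E,p):
    q=K@(E[:3,:3].T@(np.array(p)-E[:3,3]));return q[:2]/q[2]
E
python3 - <<'E'
from h import *
for n in["top","scene"]:
    im,K,E=cam(n);cv2.imwrite(f"pics/{n}0.png",im)
    print(n,E[:3,3].round(3))
    for q in["cart_orange","cart_blue","stand","dock","beaker"]:
        for r in bot.search_frame(q,n)[:3]:
            b=r["rect"];print(q,np.round(b),round(r["confidence"],2),p2w(K,E,((b[0]+b[2])/2,(b[1]+b[3])/2),.03).round(3))
s=bot.get_state();print(s["clock"],s["tool_pos"],s["tool_rot"],s["finger_gap"])
E
```

```text
top [ 0.424 -0.03   1.296]
cart_orange [218. 180. 235. 206.] 0.87 [0.512 0.237 0.03 ]
cart_blue [244. 186. 265. 202.] 0.85 [0.509 0.161 0.03 ]
cart_blue [241. 148. 261. 168.] 0.54 [0.611 0.174 0.03 ]
cart_blue [256. 215. 278. 235.] 0.52 [0.426 0.122 0.03 ]
stand [213. 181. 268. 204.] 0.8 [0.513 0.198 0.03 ]
dock [354. 182. 395. 218.] 0.75 [ 0.502 -0.171  0.03 ]
dock [217. 183. 235. 204.] 0.2 [0.511 0.239 0.03 ]
beaker [298. 211. 318. 229.] 0.69 [0.443 0.011 0.03 ]
beaker [353. 184. 395. 216.] 0.63 [ 0.504 -0.171  0.03 ]
scene [ 0.197 -0.881  1.424]
cart_orange [300. 148. 311. 167.] 0.45 [0.531 0.245 0.03 ]
cart_blue [303. 165. 317. 183.] 0.69 [0.523 0.162 0.03 ]
cart_blue [324. 159. 338. 172.] 0.66 [0.612 0.176 0.03 ]
cart_blue [281. 180. 297. 190.] 0.43 [0.433 0.136 0.03 ]
stand [292. 159. 319. 188.] 0.64 [0.508 0.168 0.03 ]
stand [317. 236. 355. 269.] 0.28 [ 0.501 -0.186  0.03 ]
dock [316. 234. 356. 270.] 0.74 [ 0.503 -0.185  0.03 ]
beaker [292. 200. 307. 223.] 0.59 [0.436 0.011 0.03 ]
0.6 [ 0.13116607 -0.53410122  0.21862465] [[ 9.71161649e-01  2.38422003e-01 -1.33938991e-05]
 [ 2.38422003e-01 -9.71161647e-01  5.74073952e-05]
 [ 6.79545046e-07 -5.89452608e-05 -9.99999998e-01]] 0.09286411720495595
```

View pics/top0.png

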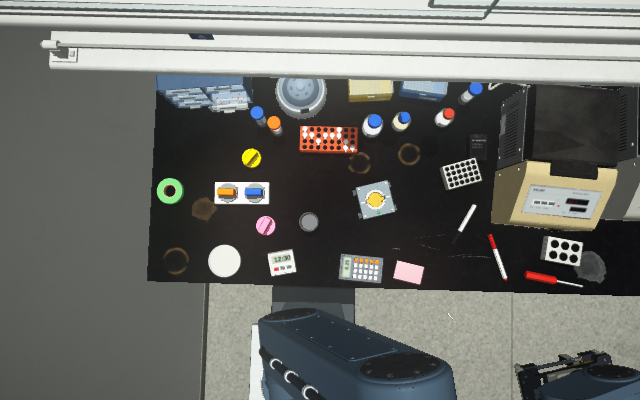

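View pics/scene0.png

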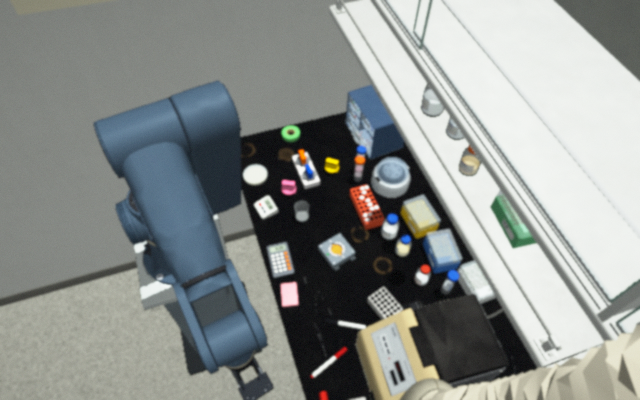

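The top view shows the stand at px (241,192), with the orange bar in its left well at (228,192) and the blue one in the right well at (255,192). The pink (265,225) and yellow (251,158) pieces are look-alikes. The dock is at (375,200), the beaker at (308,222), the tape at (170,190). Only the orange bar at (228,192) sits in the stand and fits the description. I'll pass over the dock for a close look first.

Emit:
{"method": "move_arm", "body": {
  "series": [
    [[0.03, 0.03, 0.02, 0.14, 0], [0.065, 0.065, 0.04, 0.28, 0], [0.1, 0.1, 0.06, 0.42, 0], [0.135, 0.135, 0.08, 0.56, 0], [0.17, 0.17, 0.08, 0.7, 0]]
  ]
}}

```text
clock: 1.1
tool_pos: [0.2961, -0.3698, 0.3002]
tool_rot: [[0.585, 0.811, 0.002], [0.811, -0.585, -0.003], [-0.001, 0.003, -1.0]]
force: [0.5, -0.3, -0.3]
finger_gap: 0.0928
gripper_force: 0.0
```

Emit:
{"method": "move_arm", "body": {
  "series": [
    [[0.03, 0.035, 0, 0.14, 0], [0.06, 0.07, 0, 0.28, 0], [0.09, 0.105, 0, 0.42, 0], [0.12, 0.14, 0, 0.56, 0], [0.14, 0.17, 0, 0.63, 0]]
  ]
}}

```text
clock: 1.6
tool_pos: [0.4361, -0.1985, 0.2982]
tool_rot: [[-0.006, 1.0, 0.001], [1.0, 0.006, -0.0], [-0.0, 0.001, -1.0]]
force: [0.6, -1.1, -0.2]
finger_gap: 0.0933
gripper_force: 0.0
```

```bash
python3 - <<'E'
from h import *
im,K,E=cam("wrist");cv2.imwrite("pics/w1.png",im);np.savez("w1.npz",K=K,E=E)
print(E.round(3),w2p(K,E,[.503,-.171,.029]))
for r in bot.search_frame("dock","wrist")[:2]:
    b=r["rect"];print(np.round(b),r["confidence"],p2w(K,E,((b[0]+b[2])/2,(b[1]+b[3])/2),.029))
E
```

```text
[[ 1.     0.006  0.002  0.435]
 [ 0.006 -0.955 -0.297 -0.115]
 [ 0.     0.297 -0.955  0.465]
 [ 0.     0.     0.     1.   ]] [367.47788517 146.79219716]
[335. 106. 403. 184.] 0.89 [ 0.505075   -0.16793734  0.029     ]
```

View pics/w1.png

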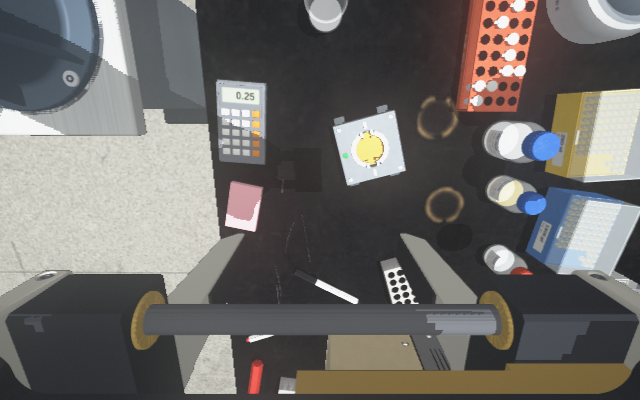

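The wrist view shows the dock at px (369,147) with its brass plate, rotated by about 15°. I'll rectify its top face to read centre and slot direction.

```bash
cat >> h.py <<'E'
def ortho(im,K,E,c,z,half,n=600):
    "top-down view of plane z; right=+x, up=+y"
    w=[[c[0]-half,c[1]+half],[c[0]+half,c[1]+half],[c[0]+half,c[1]-half],[c[0]-half,c[1]-half]]
    src=np.float32([w2p(K,E,[a,b,z]) for a,b in w])
    return cv2.warpPerspective(im,cv2.getPerspectiveTransform(src,np.float32([[0,0],[n,0],[n,n],[0,n]])),(n,n),flags=cv2.INTER_CUBIC)
E
python3 - <<'E'
from h import *
d=np.load("w1.npz");im=cv2.imread("pics/w1.png")
cv2.imwrite("pics/o1.png",ortho(im,d["K"],d["E"],(.505,-.169),.029,.075))
E
```

```text
(no output)
```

View pics/o1.png

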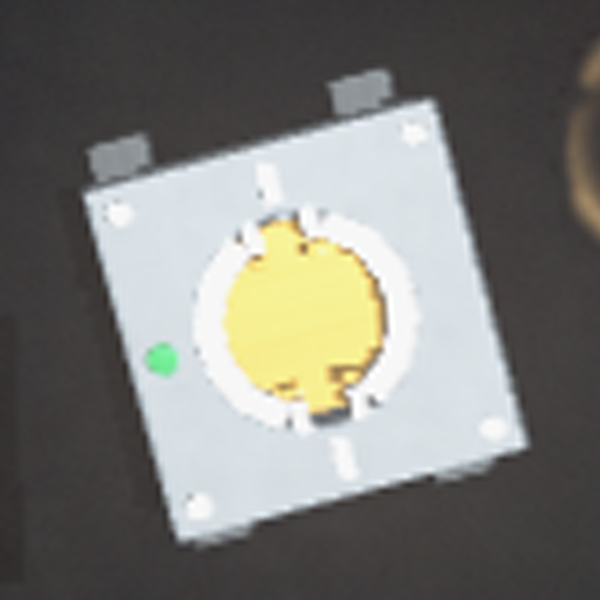

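Dock: top-face corners give centre ≈ (0.5068, -0.174) and slots at +15.0° from world y; the white marks agree. Now on to the stand.

Emit:
{"method": "move_arm", "body": {
  "series": [
    [[0.015, 0.045, 0, 0, 0], [0.03, 0.09, 0, 0, 0], [0.045, 0.135, 0, 0, 0], [0.06, 0.18, 0, 0, 0], [0.07, 0.225, 0, 0, 0]]
  ]
}}

```text
clock: 2.2
tool_pos: [0.5052, 0.0256, 0.2982]
tool_rot: [[0.002, 1.0, 0.0], [1.0, -0.002, -0.0], [-0.0, 0.0, -1.0]]
force: [1.3, 0.4, -0.3]
finger_gap: 0.0929
gripper_force: 0.0
```

Emit:
{"method": "move_arm", "body": {
  "series": [
    [[0, 0.045, -0.01, 0, 0], [0, 0.09, -0.03, 0, 0], [0, 0.135, -0.05, 0, 0], [0, 0.18, -0.07, 0, 0], [0, 0.18, -0.08, 0, 0]]
  ]
}}

```text
clock: 2.7
tool_pos: [0.504, 0.2076, 0.2163]
tool_rot: [[-0.003, 1.0, -0.002], [1.0, 0.003, 0.0], [0.0, -0.002, -1.0]]
force: [-0.1, -1.3, -1.2]
finger_gap: 0.093
gripper_force: 0.0
```

```bash
python3 - <<'E'
from h import *
im,K,E=cam("wrist");cv2.imwrite("pics/w2.png",im);np.savez("w2.npz",K=K,E=E)
for q in["cart_orange","cart_blue","stand"]:
  for r in bot.search_frame(q,"wrist")[:2]:
    b=r["rect"];print(q,np.round(b),r["confidence"],p2w(K,E,((b[0]+b[2])/2,(b[1]+b[3])/2),.066))
a=ortho(im,K,E,(.512,.2),.066,.09)
cv2.imwrite("pics/o2.png",a)
E
```

```text
cart_orange [309. 133. 357. 180.] 0.71 [0.51519927 0.23968118 0.066     ]
cart_blue [309. 193. 356. 246.] 0.72 [0.51578843 0.16711018 0.066     ]
cart_blue [386. 183. 434. 225.] 0.67 [0.60339519 0.18616999 0.066     ]
stand [306. 121. 356. 238.] 0.71 [0.51383561 0.2140583  0.066     ]
```

View pics/o2.png

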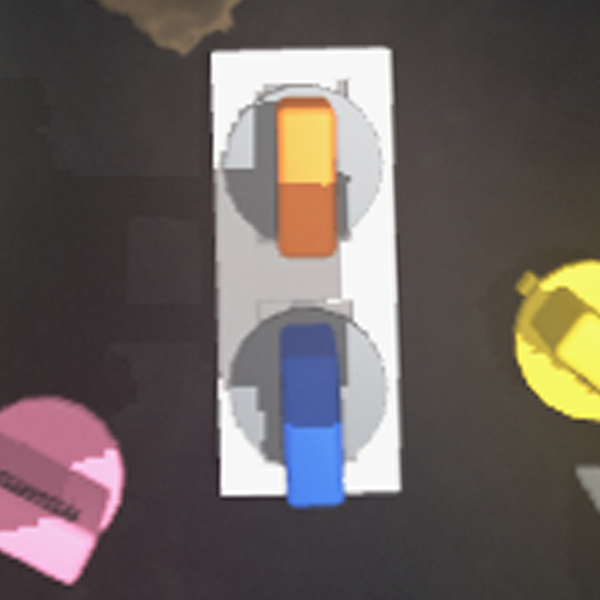

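Crop confirms: orange bar at ortho px (306,181) in the stand's upper well (17×45 mm, right size) is the target. The blue one in the other well, and the pink and yellow ones on the bench, stay. Bar centre ≈ (0.514, 0.236), yaw ≈ 0.

Emit:
{"method": "move_arm", "body": {
  "series": [
    [[0.004, 0.012, -0.04, 0, 0], [0.008, 0.025, -0.08, 0, 0], [0.008, 0.027, -0.1, 0, 0], [0.008, 0.027, -0.1, 0, 0]]
  ]
}}

```text
clock: 3.3
tool_pos: [0.5123, 0.23, 0.1165]
tool_rot: [[0.002, 1.0, -0.003], [1.0, -0.002, -0.001], [-0.001, -0.003, -1.0]]
force: [0.1, -0.2, 0.2]
finger_gap: 0.0932
gripper_force: 0.0
```

```bash
python3 - <<'E'
from h import *
im,K,E=cam("wrist");cv2.imwrite("pics/w3.png",im)
for q in["cart_orange"]:
  for r in bot.search_frame(q,"wrist")[:2]:
    b=r["rect"];print(q,np.round(b),r["confidence"])
a=ortho(im,K,E,(.512,.236),.066,.05,500)
cv2.imwrite("pics/o3.png",a)
m=cv2.inRange(cv2.cvtColor(im,cv2.COLOR_BGR2HSV),(8,120,80),(25,255,255))
n,l,st,c=cv2.connectedComponentsWithStats(m);print(st[1:][st[1:,4]>80])
s=bot.get_state();print(s["tool_pos"],s["tool_rot"][0])
E
```

```text
cart_orange [296. 165. 355. 234.] 0.65
[[ 313  174   23   63 1361]
 [ 399  229   64   51  183]
 [ 480  291   34   59  797]
 [ 131  293   33   56  667]
 [ 296  364  335   30 7993]]
[0.51376162 0.23060702 0.11950189] [0.00146937 0.99999793 0.00140624]
```

View pics/o3.png

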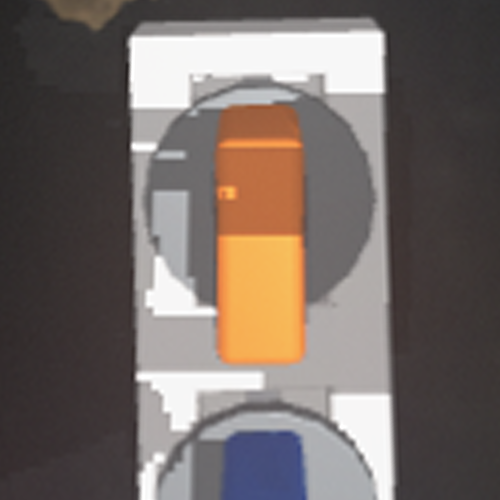

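The bar's top face is centred at (0.514, 0.2357), agreeing with the first measurement. Descending and gripping.

Emit:
{"method": "move_arm", "body": {
  "series": [
    [[0, 0.005, -0.035, 0, 0], [0, 0.005, -0.065, 0, 0], [0, 0.005, -0.083, 0, 0], [0, 0.005, -0.083, 0, 0], [0, 0.005, -0.083, 0, 0.6]]
  ]
}}

```text
clock: 3.9
tool_pos: [0.5141, 0.2364, 0.037]
tool_rot: [[0.001, 1.0, 0.002], [1.0, -0.001, 0.001], [0.001, 0.002, -1.0]]
force: [0.7, -0.3, 0.7]
finger_gap: 0.0888
gripper_force: 0.0
```

Emit:
{"method": "move_arm", "body": {
  "series": [
    [[0, 0, 0, 0, 1], [0, 0, 0, 0, 1], [0, 0, 0, 0, 1], [0, 0, 0, 0, 1], [0, 0, 0, 0, 1]]
  ]
}}

```text
clock: 4.4
tool_pos: [0.5128, 0.2366, 0.0352]
tool_rot: [[-0.0, 1.0, 0.0], [1.0, 0.0, 0.0], [0.0, 0.0, -1.0]]
force: [0.5, 0.6, 0.9]
finger_gap: 0.0496
gripper_force: 0.0
```

Emit:
{"method": "move_arm", "body": {
  "series": [
    [[0, 0, 0, 0, 1], [0, 0, 0, 0, 1], [0, 0, 0, 0, 1], [0, 0, 0, 0, 1], [0, 0, 0, 0, 1]]
  ]
}}

```text
clock: 4.9
tool_pos: [0.5129, 0.2365, 0.0351]
tool_rot: [[-0.0, 1.0, 0.0], [1.0, 0.0, 0.0], [0.0, 0.0, -1.0]]
force: [1.0, -0.2, -0.7]
finger_gap: 0.0177
gripper_force: 30.0
```

Emit:
{"method": "move_arm", "body": {
  "series": [
    [[0, 0, 0, 0, 1], [0, 0, 0, 0, 1], [0, 0, 0, 0, 1]]
  ]
}}

```text
clock: 5.2
tool_pos: [0.5129, 0.2365, 0.0351]
tool_rot: [[0.0, 1.0, 0.0], [1.0, -0.0, 0.0], [0.0, 0.0, -1.0]]
force: [-0.0, 0.2, 1.0]
finger_gap: 0.0179
gripper_force: 30.0
```

Gripped (17.9 mm, 30 N). Lift, carry above everything, turning +15° (0.262 rad).

Emit:
{"method": "move_arm", "body": {
  "series": [
    [[0, 0, 0.015, 0, 1], [0, 0, 0.045, 0, 1], [0, 0, 0.08, 0, 1], [0, 0, 0.11, 0, 1], [0, -0.02, 0.12, 0, 1]]
  ]
}}

```text
clock: 5.7
tool_pos: [0.5137, 0.218, 0.1592]
tool_rot: [[-0.002, 1.0, 0.005], [1.0, 0.002, 0.002], [0.002, 0.005, -1.0]]
force: [0.6, 0.9, -1.3]
finger_gap: 0.0176
gripper_force: 30.0
```

Emit:
{"method": "move_arm", "body": {
  "series": [
    [[0, -0.04, 0, 0.05, 1], [0, -0.08, 0, 0.1, 1], [0, -0.12, 0, 0.15, 1], [0, -0.16, 0, 0.2, 1], [0, -0.2, 0, 0.262, 1]]
  ]
}}

```text
clock: 6.2
tool_pos: [0.5123, 0.0151, 0.156]
tool_rot: [[-0.261, 0.965, 0.0], [0.965, 0.261, 0.0], [0.0, 0.0, -1.0]]
force: [0.8, 0.1, -1.4]
finger_gap: 0.0177
gripper_force: 30.0
```

Emit:
{"method": "move_arm", "body": {
  "series": [
    [[0, -0.04, 0, 0, 1], [0, -0.08, 0, 0, 1], [0, -0.12, 0, 0, 1], [-0.003, -0.15, 0, 0, 1], [-0.003, -0.15, 0, 0, 1]]
  ]
}}

```text
clock: 6.7
tool_pos: [0.5093, -0.1363, 0.1559]
tool_rot: [[-0.256, 0.967, 0.0], [0.967, 0.256, -0.001], [-0.001, 0.0, -1.0]]
force: [-0.2, -0.4, -1.6]
finger_gap: 0.0179
gripper_force: 30.0
```

```bash
python3 - <<'E'
from h import *
s=bot.get_state();print(s["clock"],s["tool_pos"],s["tool_rot"][:2],s["force"],s["finger_gap"],s["joint_pos"])
im,K,E=cam("wrist");cv2.imwrite("pics/w4.png",im);np.savez("w4.npz",K=K,E=E)
print(w2p(K,E,[.5068,-.174,.029]))
E
```

```text
6.7 [ 0.50933815 -0.13633001  0.15594274] [[-2.55931840e-01  9.66694791e-01  2.71179800e-04]
 [ 9.66694661e-01  2.55931951e-01 -5.18617242e-04]] [-0.24443625 -0.41253416 -1.56090334] 0.01788625296039801 [-2.00321736e+01  2.21059007e+01  1.01578571e+02 -2.71613185e-02
  5.62907549e+01 -3.48459172e+01]
[310.71955317 222.97500062]
```

View pics/w4.png

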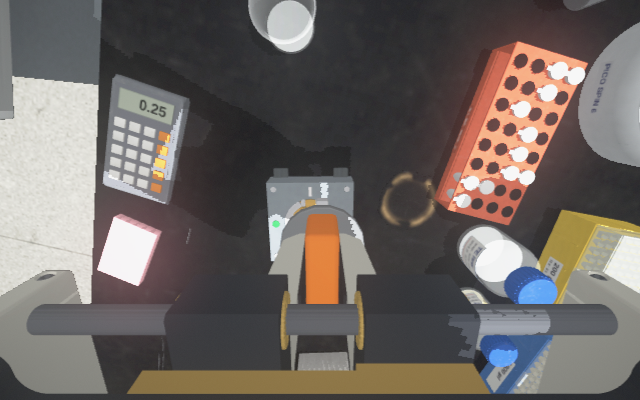

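The wrist view shows the cartridge held at (322,260), dock partly hidden behind it, face spanning (266..354,178). I'll back off along the tool's x so the dock shows whole, and measure both in the same picture.

Emit:
{"method": "move_arm", "body": {
  "series": [
    [[0.006, -0.035, 0, 0, 1], [0.013, -0.075, 0, 0, 1], [0.02, -0.11, 0, 0, 1], [0.02, -0.11, 0, 0, 1], [0.02, -0.11, 0, 0, 1]]
  ]
}}

```text
clock: 7.25
tool_pos: [0.5297, -0.2427, 0.1552]
tool_rot: [[-0.259, 0.966, -0.001], [0.966, 0.259, 0.001], [0.001, -0.0, -1.0]]
force: [0.1, 1.0, -1.3]
finger_gap: 0.0178
gripper_force: 30.0
```

```bash
python3 - <<'E'
from h import *
s=bot.get_state();t=np.array(s["tool_pos"]);print(t,s["tool_rot"][0])
im,K,E=cam("wrist");cv2.imwrite("pics/w5.png",im);np.savez("w5.npz",K=K,E=E,t=t,R=s["tool_rot"])
a=ortho(im,K,E,(.5068,-.174),.029,.06,400)
cy=t+np.array([-.26,.966,0])*.01
b=ortho(im,K,E,cy[:2],t[2]+.031,.04,400); print("c",cy)
cv2.imwrite("pics/o5.png",np.hstack([a,b]))
E
```

```text
[ 0.52970183 -0.24265852  0.15517069] [-2.58771081e-01  9.65938517e-01 -5.55064366e-04]
c [ 0.52710183 -0.23299852  0.15517069]
```

View pics/o5.png

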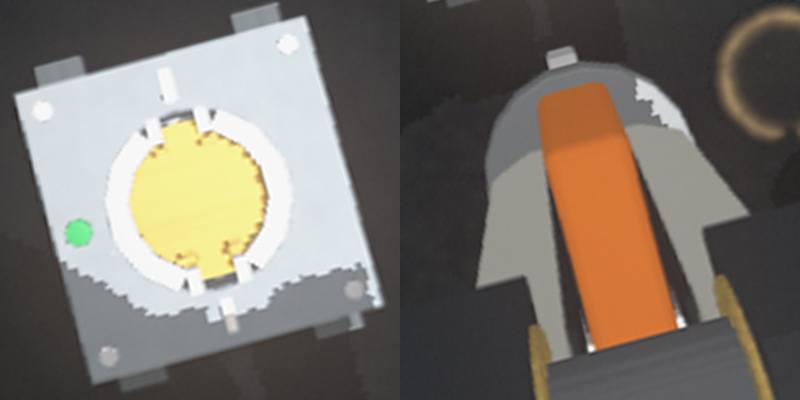

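Dock again: corners give (0.5065, -0.1738), slots +15.2°, consistent with before. The held bar looks about 2 mm behind the TCP along tool x; I'll pin that with the flange rim and the bar's edge in tool-aligned planes.

```bash
python3 - <<'E'
from h import *
d=np.load("w5.npz");im=cv2.imread("pics/w5.png");t,R,K,E=d["t"],d["R"],d["K"],d["E"]
def warp(dz):  # right=tool y, up=tool x ; 0.15mm/px, 560x400: x from -10..50mm,y +-42
    pts=[(.06,-.035),(.06,.035),(-.01,.035),(-.01,-.035)]
    src=np.float32([w2p(K,E,t+R[:,0]*a+R[:,1]*b+np.array([0,0,dz])) for a,b in pts])
    return cv2.warpPerspective(im,cv2.getPerspectiveTransform(src,np.float32([[0,0],[400,0],[400,400],[0,400]])),(400,400),flags=cv2.INTER_CUBIC)
top,fl=warp(.031),warp(-.003)
s=.07/400
tc=top.copy();fc=fl.copy()
for ox,col in((0,(255,255,0)),(-.002,(0,255,0))):
    P=lambda a,b:(int(round(200+b/s)),int(round((.06-a-ox)/s)))
    cv2.rectangle(tc,P(.023,-.009),P(-.023,.009),col,1)
    cv2.circle(fc,P(0,0),int(.027/s),col,1)
cv2.imwrite("pics/o6.png",np.hstack([tc,fc]))
E
```

```text
(no output)
```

View pics/o6.png

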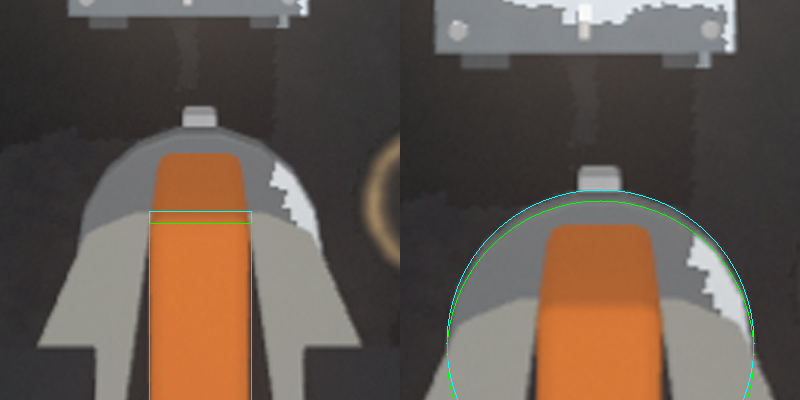

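The bar is centred across the fingers, and the axis is about 0.8 mm behind the TCP along tool x. Target TCP is (0.5064, -0.1731). Hover just above the dock first.

Emit:
{"method": "move_arm", "body": {
  "series": [
    [[-0.01, 0.03, 0, 0, 1], [-0.02, 0.06, 0, 0, 1], [-0.0233, 0.0696, -0.04, 0, 1], [-0.0233, 0.0696, -0.087, 0, 1], [-0.0233, 0.0696, -0.087, 0, 1]]
  ]
}}

```text
clock: 7.8
tool_pos: [0.5033, -0.1708, 0.064]
tool_rot: [[-0.261, 0.965, -0.008], [0.965, 0.261, 0.004], [0.006, -0.007, -1.0]]
force: [-0.5, -0.3, 0.1]
finger_gap: 0.0175
gripper_force: 30.0
```

Emit:
{"method": "move_arm", "body": {
  "series": [
    [[0, 0, 0, 0, 1], [0, 0, 0, 0, 1]]
  ]
}}

```text
clock: 8.0
tool_pos: [0.5078, -0.1741, 0.0704]
tool_rot: [[-0.259, 0.966, 0.003], [0.966, 0.259, -0.001], [-0.002, 0.002, -1.0]]
force: [0.7, 1.0, -0.9]
finger_gap: 0.0177
gripper_force: 30.0
```

Emit:
{"method": "move_arm", "body": {
  "series": [
    [[0, 0, 0, 0, 1], [0, 0, 0, 0, 1], [0, 0, 0, 0, 1], [0, 0, 0, 0, 1]]
  ]
}}

```text
clock: 8.4
tool_pos: [0.5066, -0.174, 0.0684]
tool_rot: [[-0.259, 0.966, 0.0], [0.966, 0.259, -0.0], [-0.0, 0.0, -1.0]]
force: [0.6, -0.4, -1.0]
finger_gap: 0.0176
gripper_force: 30.0
```

```bash
python3 - <<'E'
from h import *
s=bot.get_state();t=np.array(s["tool_pos"]);R=np.array(s["tool_rot"]);print(t,R[0])
im,K,E=cam("wrist");cv2.imwrite("pics/w7.png",im)
def warp(z):
    c=np.array([.5066,-.1739,z]);X=np.array([-.2605,.9655,0]);Y=np.array([.9655,.2605,0])
    src=np.float32([w2p(K,E,c+X*a+Y*b) for a,b in[(.06,-.05),(.06,.05),(-.04,.05),(-.04,-.05)]])
    return cv2.warpPerspective(im,cv2.getPerspectiveTransform(src,np.float32([[0,0],[500,0],[500,500],[0,500]])),(500,500),flags=cv2.INTER_CUBIC)
a=warp(.029); cv2.rectangle(a,(25,75),(475,525),(0,255,0),1); cv2.line(a,(250,0),(250,150),(0,255,0),1)
cv2.imwrite("pics/o7.png",a)
E
```

```text
[ 0.50663315 -0.17402997  0.06842607] [-2.58825814e-01  9.65923886e-01  4.94834465e-04]
```

View pics/o7.png

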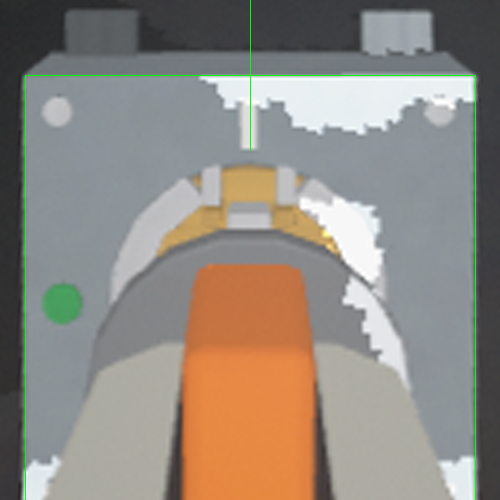

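The dock overlay fits exactly, and the lug (249,213) is in line with the slot (249,180). Descend with a +0.8 mm y trim.

Emit:
{"method": "move_arm", "body": {
  "series": [
    [[0, 0.0008, -0.004, 0, 1], [0, 0.0008, -0.009, 0, 1], [0, 0.0008, -0.013, 0, 1], [0, 0.0008, -0.016, 0, 1], [0, 0.0008, -0.018, 0, 1]]
  ]
}}

```text
clock: 8.95
tool_pos: [0.5064, -0.173, 0.0496]
tool_rot: [[-0.259, 0.966, -0.001], [0.966, 0.259, 0.0], [0.0, -0.0, -1.0]]
force: [-1.9, 0.2, 3.0]
finger_gap: 0.0178
gripper_force: 30.0
```

Emit:
{"method": "move_arm", "body": {
  "series": [
    [[0, 0, -0.001, 0, 1], [0, 0, -0.003, 0, 1], [0, 0, -0.005, 0, 1], [0, 0, -0.006, 0, 1], [0, 0, -0.006, 0, 1]]
  ]
}}

```text
clock: 9.45
tool_pos: [0.5064, -0.173, 0.0441]
tool_rot: [[-0.259, 0.966, -0.0], [0.966, 0.259, 0.0], [0.0, -0.0, -1.0]]
force: [-2.9, 0.7, 5.3]
finger_gap: 0.018
gripper_force: 30.0
```

Emit:
{"method": "move_arm", "body": {
  "series": [
    [[0, 0, -0.001, 0, 1], [0, 0, -0.002, 0, 1], [0, 0, -0.003, 0, 1], [0, 0, -0.004, 0, 1], [0, 0, -0.004, 0, 1]]
  ]
}}

```text
clock: 9.95
tool_pos: [0.5064, -0.1731, 0.0403]
tool_rot: [[-0.259, 0.966, -0.0], [0.966, 0.259, 0.0], [0.0, -0.0, -1.0]]
force: [-4.5, 1.1, 8.1]
finger_gap: 0.018
gripper_force: 30.0
```

Emit:
{"method": "move_arm", "body": {
  "series": [
    [[0, 0, -0.001, 0, 1], [0, 0, -0.0015, 0, 1], [0, 0, -0.0015, 0, 1]]
  ]
}}

```text
clock: 10.25
tool_pos: [0.5065, -0.1731, 0.0398]
tool_rot: [[-0.259, 0.966, -0.0], [0.966, 0.259, -0.0], [-0.0, -0.0, -1.0]]
force: [-8.1, 3.4, 21.3]
finger_gap: 0.0178
gripper_force: 30.0
```

Bottomed at TCP z = 0.0398 (21 N). Now twist clockwise (negative turn), keeping the axis centred.

Emit:
{"method": "move_arm", "body": {
  "series": [
    [[0, 0, 0.0006, -0.06, 1], [0.0001, 0, 0.0006, -0.16, 1], [0.0002, 0, 0.0006, -0.26, 1], [0.0003, 0, 0.0006, -0.36, 1], [0.0004, -0.0001, 0.0006, -0.46, 1]]
  ]
}}

```text
clock: 10.75
tool_pos: [0.5069, -0.1731, 0.0399]
tool_rot: [[0.201, 0.98, 0.0], [0.98, -0.201, 0.0], [0.0, -0.0, -1.0]]
force: [-5.9, 3.9, 13.9]
finger_gap: 0.0178
gripper_force: 30.0
```

Emit:
{"method": "move_arm", "body": {
  "series": [
    [[0.0001, 0, 0, -0.1, 1], [0.0002, 0, 0, -0.2, 1], [0.0003, -0.0001, 0, -0.3, 1], [0.0004, -0.0002, 0, -0.4, 1], [0.0005, -0.0002, 0, -0.5, 1]]
  ]
}}

```text
clock: 11.25
tool_pos: [0.5074, -0.1733, 0.0399]
tool_rot: [[0.646, 0.764, -0.0], [0.764, -0.646, 0.0], [0.0, -0.0, -1.0]]
force: [-5.1, 2.6, 13.5]
finger_gap: 0.0178
gripper_force: 30.0
```

Emit:
{"method": "move_arm", "body": {
  "series": [
    [[0.0001, -0.0001, 0, -0.1, 1], [0.0001, -0.0001, 0, -0.2, 1], [0.0001, -0.0002, 0, -0.3, 1], [0.0001, -0.0003, 0, -0.4, 1], [0.0001, -0.0003, 0, -0.5, 1]]
  ]
}}

```text
clock: 11.75
tool_pos: [0.5077, -0.1737, 0.0399]
tool_rot: [[0.933, 0.361, 0.0], [0.361, -0.933, -0.0], [0.0, 0.0, -1.0]]
force: [-4.4, 2.6, 13.1]
finger_gap: 0.0178
gripper_force: 30.0
```

```bash
python3 - <<'E'
from h import *
s=bot.get_state();print(s["tool_pos"],s["tool_rot"][0],s["force"],s["ft_torque"],s["joint_pos"][5])
E
```

```text
[ 0.50765641 -0.17365666  0.0399169 ] [9.32743400e-01 3.60540764e-01 3.27094684e-04] [-4.43356082  2.55946279 13.07674162] [0.48113782 1.01536606 0.06971242] 45.003782504328115
```

Emit:
{"method": "move_arm", "body": {
  "series": [
    [[0, 0, 0, -0.04, 1], [0, 0, 0, -0.08, 1], [0, 0, 0, -0.12, 1], [0, 0, -0.0003, -0.12, 1], [0, 0, -0.0003, -0.12, 1]]
  ]
}}

```text
clock: 12.25
tool_pos: [0.5081, -0.1738, 0.0399]
tool_rot: [[0.968, 0.25, 0.001], [0.25, -0.968, -0.001], [0.001, 0.001, -1.0]]
force: [-3.7, 3.2, 15.0]
finger_gap: 0.0178
gripper_force: 30.0
```

```bash
python3 - <<'E'
from h import *
s=bot.get_state();print(s["tool_pos"],s["tool_rot"][0],s["force"],s["ft_torque"],s["joint_pos"][5])
im,K,E=cam("wrist");R=np.array(s["tool_rot"]);t=np.array(s["tool_pos"])
cv2.imwrite("pics/o8.png",cv2.resize(im[60:360,170:490],None,fx=1.8,fy=1.8,interpolation=cv2.INTER_CUBIC))
E
```

```text
[ 0.50812609 -0.17380915  0.039895  ] [0.96814316 0.25039335 0.00140865] [-3.69033809  3.19386776 14.98073669] [0.56992577 0.80304546 0.15776161] 51.63791167229203
```

View pics/o8.png

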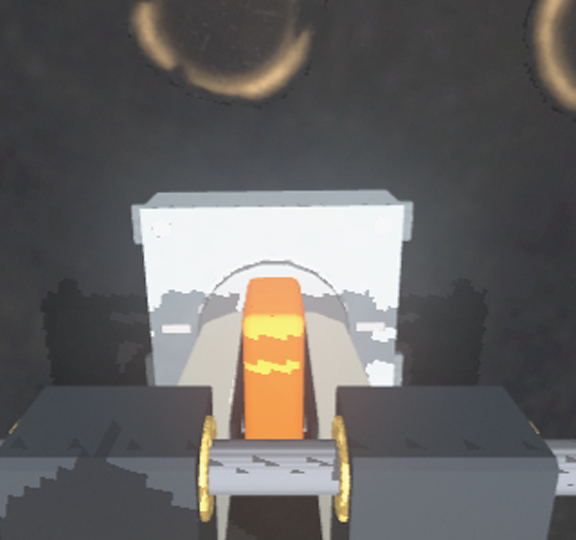

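The view shows the bar (272,350) at right angles to the white marks (175,328)/(370,326), with the flange close to the dock face. The turn is 1.58 rad and the moment jumped from 0.07 to 0.16 N·m, so it is at the stop, pressed home with about 15 N. Handing in.

```bash
python3 -c "
from rig import bot
print(bot.finish_job()); s=bot.get_state(); print(s['clock'],s['tool_pos'],s['gripper_force'])"
```

```text
the job is handed in; nothing more can be done
None
the job is handed in; nothing more can be done
```

The orange cartridge is in the dock, pressed to the bottom and twisted clockwise to its stop, and I handed the job in with it still gripped at 30 N; no verdict came back, so the final result is unconfirmed.

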